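# Slide the plywood panel out to its saw line

### The job

The red line across the small plywood panel marks where it will be sawn. With the fingertips, gently slide the panel across the black-topped desk riser and out over the riser's far edge until the red line lies right above that edge and square to it. Only push it: never lift, tip or drop it, leave everything else where it is, and finish with the hand clear.

Things in the scene. Friction and masses are not known exactly. Their poses are not given: they have to be found in the camera images.
- panel: thin light plywood panel lying flat on the riser, 150 mm long (its x axis), 90 mm wide (y), 8 mm thick, about 0.1 kg; too wide to grasp. Origin at the centre of its underside, z up. A red line 5 mm wide runs across it, 40 mm from its +x end, the end that points to the riser's far edge at the start (up to about 12 degrees askew). It slides freely under a push and stays where it is left.
- red_line (a point): middle of the red line, on the panel's top face, 35 mm along the panel's +x from its centre; x along the panel, y along the line
- riser: low desk riser with a flat matt black top and light wood sides, 300 mm deep (x), 420 mm wide (y), 60 mm high, fixed to the desk. Origin at the centre of its underside; its x axis points to its far edge (the edge away from the robot), z up
- riser_edge (a point): middle of the riser's straight far top edge, 60 mm above the desk, axes as the riser's: x points outwards past the edge, y along the edge
- glue: white glue bottle with orange cap, 36 mm across, 100 mm tall, standing on the riser near its left (+y) side; origin at the centre of its underside
- tape: yellow tape roll, 56 mm across, 18 mm high, lying flat on the riser near its right (-y) side; origin at the centre of its underside
- mug: blue mug, 80 mm across, 85 mm tall, on the desk left of the riser; origin at the centre of its underside
- sanding_block: cork sanding block 100 x 60 x 30 mm, on the desk left of the riser; origin at the centre of its underside
- jar: amber jar with red lid, 64 mm across, 90 mm tall, on the desk right of the riser; origin at the centre of its underside
- screwdriver: screwdriver lying on the desk right of the riser, handle to its -x

How it is judged:
At the end, for the whole second after the job is handed in: The middle of the red line is within 6 mm of straight above the riser's far edge, the panel is square to the edge within 5 degrees (0.09 rad), lies flat on the riser, within its width (middle of the line within 160 mm of the middle of the edge), and is at rest (x of red_line in the frame of riser_edge between -0.006 and 0.006 m and y of red_line in the frame of riser_edge between -0.16 and 0.16 m and angle between the x axis of panel and the x axis of riser, either way round below 0.09 rad and z of panel in the frame of riser between 0.057 and 0.063 m and angle between panel's own z axis and vertical below 0.03 rad and linear speed of panel below 0.01 m/s); the robot touches nothing.
It fails at once if the panel is lifted off the riser (underside more than 8 mm above its top) (z of panel in the frame of riser above 0.068 m).
It fails at once if the panel is tipped more than about 9 degrees or falls off the riser (angle between panel's own z axis and vertical above 0.15 rad or z of panel in the frame of riser below 0.05 m).
It fails at once if the panel is flicked instead of slid gently (faster than 0.4 m/s) (linear speed of panel above 0.4 m/s).
It fails at once if the glue bottle, tape roll, mug, sanding block, jar or screwdriver is moved by more than 15 mm (distance of any of glue, tape, mug, sanding_block, jar, screwdriver from where it was at the start of the episode above 0.015 m).
It also fails if it takes over 40 s, if anything falls off the work surface, if the arm or the gripper's body presses on something with over 40 N, if the wrist force passes 120 N, or if a joint passes its speed limit or range.

### The arm

A 6-joint arm with a two-finger parallel gripper is mounted at the origin on the work surface. World frame = base frame: x ahead of the robot, y to its left, z up, the work surface at z = 0. Lengths are in m, angles in rad, forces in N, time in s.
With the tool pointing down it reaches from about 0.325 to 0.9 m from the base axis. Payload 6.1 kg.
Tool frame: the origin (TCP) lies between the finger pads; the fingertips stand 22 mm ahead of it and the grasp point (between the pads) lies 3 mm ahead of it; z points along the fingers, y is the direction in which the jaws open and shut (so a half turn about z gives the same grasp; the last joint's range is limited). The gripper opens to 85 mm and grips with 20 to 120 N. Pads are 22 mm wide; open, the fingers measure 114 mm over their backs; the gripper's body (76 mm by 85 mm) begins 54 mm behind the grasp point. The pads swing forward as they close: fully open they stand 13 mm farther back than shut.
Start: joints at [1.127, 0.22, 1.526, -0, 1.395, -0.126], TCP at [0.195, 0.594, 0.253] pointing down, gripper open.
Joint ranges: [-2.98, 2.98], [-0.91, 2.08], [0.09, 2.57], [-1.24, 4.39], [0.2, 2.65], [-2.68, 2.68]. Speed limits (rad/s): [2.57, 2.57, 3.01, 3.14, 3.14, 3.14].

### API

Orientations are given as a rotation vector (axis times angle).
In Python, from cell import goto, line_to, move_joints, grip, sleep, inverse_kinematics, get_obs, capture, calibration, PlanningError, job_done gives the robot as it stands. The module is installed in compiled form; this text tells all that it offers. Calls block until the motion is done:
- goto(position, orientation): joint-space move of the TCP to a pose.
- line_to(position, ori=None, speed=0.15, force_limit=None): straight line of the TCP; ori=None keeps the orientation; speed is the mean speed in m/s. With force_limit (N) it stops when the force on the tool has changed by that much, and returns True; else False.
- move_joints(angles): joint-space move.
- grip(opening): opening from 0.0 (shut) to 1.0 (fully open); the grip force is fixed at half the most; returns when the fingers have stopped.
- sleep(seconds).
- inverse_kinematics(position, orientation): joint angles nearest the present ones, or None.
- get_obs(): the state.
- capture(name): name is "scene" or "top" or "wrist"; returns the picture (480x640x3 uint8, blue, green, red); there is no depth.
- calibration(name): a dict with "fx", "fy", "cx", "cy" (pixels), "k1" (the pictures are not rectified: a ray, as slopes to the right and down, at radius r is drawn at 1 + k1 r^2 times it, then the intrinsics apply), "T" (4x4, takes a point from camera to world coordinates). Camera axes: x right, y down, z forward; pixel columns grow to the right and rows downward; lengths in m; the calibration is good to about 2 mm. A picture is of the moment at which its call begins: read the wrist's pose just before it. calibration takes no time and is no camera call; for the wrist camera it gives the pose at the moment of the call.
A pose or a line that the arm cannot do raises PlanningError and nothing moves.
- job_done(): hands the job in, once; it reports no verdict.
The state is a dict: "clock": time; "joints": joint angles; "qvel": joint speeds; "effort": joint torques, N m; "tool_pos": TCP position; "eef_rot": TCP orientation; "ft_force": force on the tool from outside, world axes, zero at the start; "wrist_torque": the same for the moment, N m; "gripper_width": opening from 0.0 (shut) to 1.0 (fully open).
Only numpy, scipy, OpenCV 4.12 (cv2) and the standard library are available. Lean on these libraries where they do the work, as an engineer would, in place of code of your own. Each camera call takes 0.05 s, during which the arm holds its last target.

## Working session

There is one attempt and no reset: what is moved stays moved. The work goes in short steps, each a Python script; the robot and the scene stay as the last script left them, time stands still between calls to the robot, and variables do not carry over. Pictures are saved under pics/ and viewed, and the job is handed in when it is done.

```bash
mkdir -p pics; python3 - <<'E'
from cell import *
import cv2
for n in ["scene","top","wrist"]:
    c=calibration(n); print(n,{k:(v if k!="T" else v.round(3).tolist()) for k,v in c.items()})
    cv2.imwrite(f"pics/{n}0.png",capture(n))
o=get_obs(); print(o["clock"],o["tool_pos"],o["eef_rot"],o["gripper_width"])
E
```

```text
scene {'fx': 467.82273087337717, 'fy': 467.82273087337717, 'cx': 318.22717265269176, 'cy': 235.6529688570803, 'k1': -0.07903606139272609, 'T': [[0.44, 0.667, -0.601, 1.214], [0.898, -0.314, 0.309, -0.356], [0.017, -0.676, -0.737, 0.908], [0.0, 0.0, 0.0, 1.0]]}
top {'fx': 524.6157445331602, 'fy': 524.6157445331602, 'cx': 315.6598182998544, 'cy': 230.23551725794073, 'k1': 0.013783913477510155, 'T': [[-0.028, -0.996, 0.086, 0.409], [-1.0, 0.029, 0.01, -0.001], [-0.012, -0.085, -0.996, 1.466], [0.0, 0.0, 0.0, 1.0]]}
wrist {'fx': 360.4174414638472, 'fy': 360.4174414638472, 'cx': 319.1693509057315, 'cy': 242.85808482886802, 'k1': -0.04172727690215643, 'T': [[0.312, 0.908, 0.279, 0.124], [0.95, -0.298, -0.094, 0.618], [-0.002, 0.294, -0.956, 0.373], [0.0, 0.0, 0.0, 1.0]]}
0.15 [0.19511281 0.59331202 0.25244877] [-4.97062409e-01 -3.10157691e+00  2.29400489e-03] 1.0036241561228485
```

View pics/top0.png

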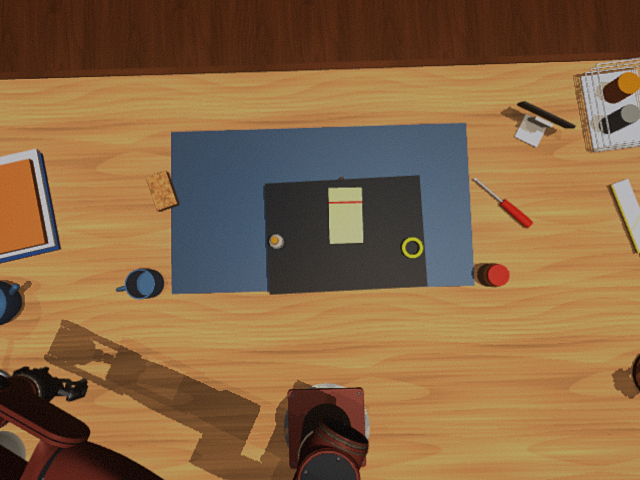

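View pics/scene0.png

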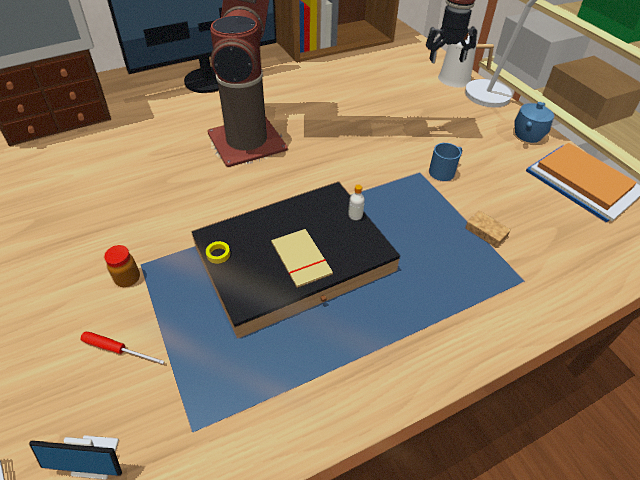

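The top view shows the panel at about (346,216), the red line at row 203 and the riser's far edge at row ~180. The glue is at (276,241) and the tape at (413,247). A small knob sits on the far side of the riser, at (341,179). Next I'll measure these.

```bash
cat > h.py <<'E'
from cell import *
import cv2, numpy as np
def ray(c,px,z):
    px=np.atleast_2d(np.float64(px)); K=np.array([[c["fx"],0,c["cx"]],[0,c["fy"],c["cy"]],[0,0,1]])
    u=cv2.undistortPoints(px.reshape(-1,1,2),K,np.array([c["k1"],0,0,0,0.])).reshape(-1,2)
    d=np.c_[u,np.ones(len(u))]@c["T"][:3,:3].T; o=c["T"][:3,3]
    return (o+d*((z-o[2])/d[:,2])[:,None])[:,:2]
def fit(p):
    vx,vy,x,y=cv2.fitLine(np.float32(p),cv2.DIST_HUBER,0,0.001,0.001).ravel(); return np.array([x,y]),np.array([vx,vy])
def edge_pts(im,c,roi):
    # black -> brighter transition, per column, scanning upward in world x handled by roi=(u0,u1,v0,v1) top cam
    g=im.max(axis=2).astype(float); u0,u1,v0,v1=roi; P=[]
    for u in range(u0,u1):
        col=g[v0:v1,u]; d=np.maximum(col[:-1]-col[1:],0)
        k=int(d.argmax())
        if d[k]<10: continue
        s=slice(max(0,k-2),k+3); w=d[s]; P.append((u,v0+0.5+(np.arange(len(d))[s]*w).sum()/w.sum()))
    return np.array(P)
def masks(im):
    hsv=cv2.cvtColor(im,cv2.COLOR_BGR2HSV); h,s,v=cv2.split(hsv)
    red=(((h<8)|(h>172))&(s>120)&(v>90)).astype(np.uint8)
    wood=((h>14)&(h<40)&(s>40)&(s<170)&(v>130)).astype(np.uint8)
    return red,wood
def big(m):
    n,l,st,ce=cv2.connectedComponentsWithStats(m); i=1+st[1:,4].argmax(); return (l==i).astype(np.uint8),ce[i],st[i]
E
python3 - <<'E'
import cv2
from h import *
im=cv2.imread("pics/top0.png"); c=calibration("top")
cv2.imwrite("pics/z0.png",cv2.resize(im[165:305,255:435],None,fx=4,fy=4,interpolation=cv2.INTER_NEAREST))
for u in (290,320,341,380,400): print(u,[tuple(map(int,im[v,u])) for v in range(175,188)])
for v in (195,203,230): print(v,im[v,346])
E
```

```text
290 [(113, 92, 75), (110, 92, 71), (114, 95, 75), (111, 94, 73), (112, 90, 72), (118, 95, 75), (105, 86, 70), (66, 56, 52), (41, 41, 43), (41, 42, 47), (45, 43, 48), (40, 41, 43), (39, 39, 40)]
320 [(117, 97, 78), (117, 95, 77), (114, 92, 74), (122, 101, 81), (109, 89, 72), (88, 76, 64), (44, 46, 48), (36, 41, 41), (43, 44, 48), (44, 46, 43), (47, 52, 50), (45, 43, 45), (43, 43, 45)]
341 [(120, 98, 78), (103, 87, 75), (53, 61, 82), (31, 54, 103), (40, 55, 88), (45, 46, 48), (42, 43, 46), (51, 53, 53), (47, 46, 50), (47, 46, 49), (41, 41, 44), (46, 42, 47), (85, 107, 107)]
380 [(122, 100, 80), (111, 93, 75), (77, 69, 63), (50, 49, 55), (45, 47, 48), (48, 47, 51), (48, 48, 50), (47, 50, 52), (50, 50, 57), (45, 46, 49), (55, 57, 57), (48, 49, 52), (50, 53, 55)]
400 [(114, 93, 80), (74, 69, 62), (48, 49, 55), (48, 48, 53), (46, 47, 50), (43, 46, 51), (44, 49, 48), (50, 45, 51), (45, 50, 52), (45, 48, 49), (47, 48, 54), (46, 45, 46), (51, 54, 54)]
195 [131 183 181]
203 [ 92 135 180]
230 [133 181 180]
```

View pics/z0.png

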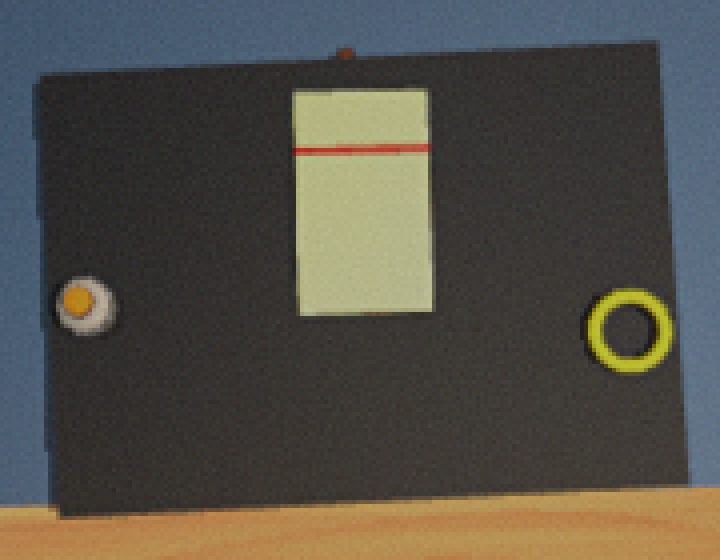

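View pics/wrist0.png

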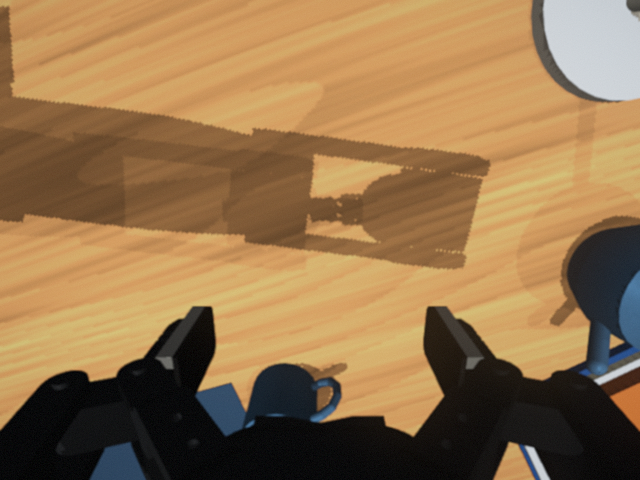

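The zoom gives clean outlines: the panel is a few px askew, the edge runs from (265,183) to (419,176), and the knob pokes out at (341,178). The wrist view doesn't show the work area yet.

```bash
cat >> h.py <<'E'
def edge_from_top(im,c):
    P=edge_pts(im,c,(272,414,168,192)); P=P[(abs(P[:,0]-341)>8)]
    W=ray(c,P,0.06); p,d=fit(W); d*=np.sign(-d[1])*-1  # d along +y
    n=np.array([d[1],-d[0]]); n*=np.sign(n[0]); return p,n,W
def panel_from(im,c,roi=(280,400,160,300),edge=None,wood=None):
    u0,u1,v0,v1=roi; s=im[v0:v1,u0:u1]
    g=s[:,:,1].astype(int)-0; r=s[:,:,2].astype(int)
    m=(r>115).astype(np.uint8)   # wood and red line, both bright in red channel
    m,_,_=big(m); q=max(cv2.findContours(m,0,1)[0],key=cv2.contourArea)
    cw=ray(c,q.reshape(-1,2)+[u0,v0],0.068)
    rect=cv2.minAreaRect(np.float32(cw*1000))
    red=((r-g>32)&(m>0)).astype(np.uint8); red,_,_=big(red)
    w=np.clip(r-g-15,0,None)*cv2.dilate(red,np.ones((5,5)));L=[]
    for k in range(w.shape[1]):
        if red[:,k].any(): L.append((u0+k,v0+(w[:,k]*np.arange(len(w))).sum()/w[:,k].sum()))
    L=np.array(L)[2:-2]; LW=ray(c,L,0.068)
    return cw,rect,LW
E
python3 - <<'E'
from h import *
im=cv2.imread("pics/top0.png"); c=calibration("top")
p,n,W=edge_from_top(im,c); print("edge",p,n,np.degrees(np.arctan2(n[1],n[0])),"res",((W-p)@n).std(), W[:,1].min(),W[:,1].max())
cw,rect,LW=panel_from(im,c); print(rect)
lp,ld=fit(LW); print("line mid",LW.mean(0),"ends",LW[0],LW[-1],"linedeg",np.degrees(np.arctan2(-ld[0],ld[1])),len(LW))
print("x",(LW.mean(0)-p)@n)
# side lines
ctr=np.array(rect[0])/1000
for nm,(cx,cy),z in (("glue",(276,241),.06),("tape",(413,247),.07)): print(nm,ray(c,(cx,cy),z))
print(inverse_kinematics([.5,0,.2],[np.pi,0,0]),inverse_kinematics([.5,0,.2],[0,np.pi,0]))
E
```

```text
edge [ 0.66835976 -0.10989708] [0.9997077  0.02417682] 1.3853648 res 0.00026736365622336504 -0.25453580421882765 0.12773919140596432
((567.6502685546875, -67.3701171875), (89.70061492919922, 150.1166534423828), 89.6334457397461)
line mid [ 0.60280881 -0.06797114] ends [ 0.60300358 -0.03039397] [ 0.60269451 -0.10553487] linedeg -0.112360924 29
x -0.06451815042876514
glue [[0.50373237 0.12030316]]
tape [[ 0.47662843 -0.24429534]]
[-1.57854758e-01 -3.53328593e-02  1.90342674e+00 -4.44089210e-16
  1.27349877e+00  1.41294157e+00] [-0.15785476 -0.03533286  1.90342674  0.          1.27349877 -1.72865108]
```

Panel's line is 64.5 mm short of the edge, about 1.5° askew. I'll get behind its near end with the hand half shut, squared to the riser.

```bash
cat >> h.py <<'E'
TH=np.radians(1.385)
N=np.array([np.cos(TH),np.sin(TH)]); 
ORI=np.pi*np.array([np.cos(TH/2),np.sin(TH/2),0])
E
python3 - <<'E'
from h import *
grip(0.5)
s=np.array([0.4926,-0.067])-0.048*N
goto([*s,0.2],ORI); print(get_obs()["clock"])
np.save("wcal0.npy",calibration("wrist")["T"]); cv2.imwrite("pics/w1.png",capture("wrist"))
line_to([*s,0.105],speed=0.15); o=get_obs(); print(o["clock"],o["tool_pos"],o["ft_force"],o["gripper_width"])
f=line_to([*s,0.066],speed=0.02,force_limit=4); o=get_obs(); print(f,o["clock"],o["tool_pos"],o["ft_force"])
line_to([*o["tool_pos"][:2],o["tool_pos"][2]+0.003],speed=0.02)
o=get_obs(); print(o["clock"],o["tool_pos"],o["ft_force"])
np.save("wcal2.npy",calibration("wrist")["T"]);cv2.imwrite("pics/w2.png",capture("wrist"));cv2.imwrite("pics/s2.png",capture("scene")[150:330,180:420])
E
```

```text
3.1583
3.9917 [ 0.44520315 -0.068247    0.10565005] [ 0.84951832 -0.20355917  0.58003809] 0.49677952980598133
True 5.2083 [ 0.4445818  -0.06817006  0.08017995] [-1.39367256  0.4482976   5.59975786]
5.5417 [ 0.44463988 -0.06818986  0.08319183] [-0.21983042  0.35188169  0.0405025 ]
```

View pics/w1.png

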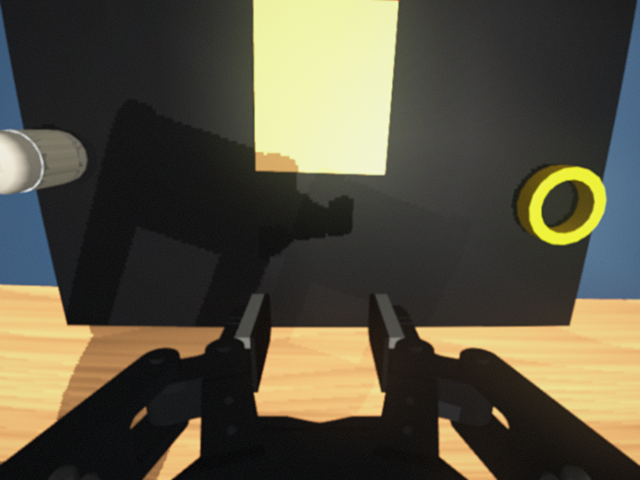

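View pics/w2.png

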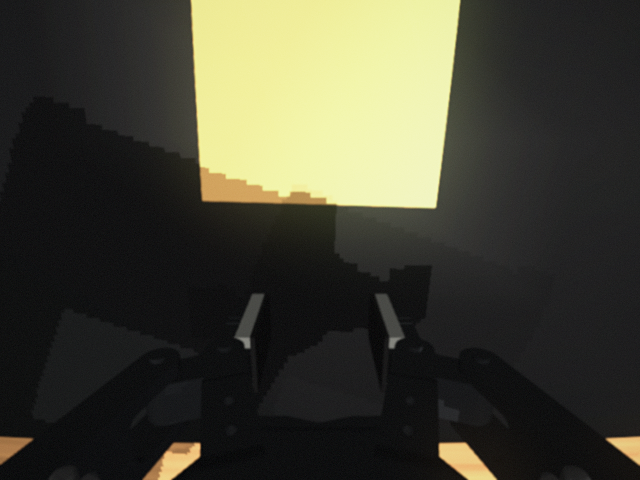

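```bash
python3 -c "
import cv2;cv2.imwrite('pics/s2z.png',cv2.resize(cv2.imread('pics/s2.png'),None,fx=3,fy=3))"
```

```text
(no output)
```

View pics/s2z.png

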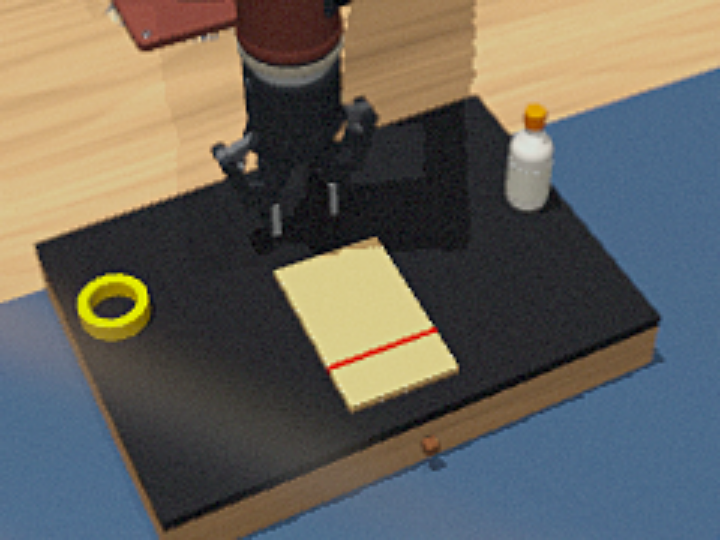

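The fingertips are behind the panel and centred on it: pads at x≈252 and 390 px, near edge at 202–436 px, row ~205. They sit 3 mm above the riser. I'll push to about 12 mm short, then measure.

```bash
python3 - <<'E'
from h import *
o=get_obs(); p=o["tool_pos"]; z=p[2]
t=p[:2]+0.030*N; line_to([*t,z],speed=0.08)
t=p[:2]+0.089*N; line_to([*t,z],ORI,speed=0.04)
o=get_obs(); print(o["clock"],o["tool_pos"],o["ft_force"])
np.save("wcal3.npy",calibration("wrist")["T"])
for n in ("top","scene","wrist"): cv2.imwrite(f"pics/{n}3.png",capture(n))
im=cv2.imread("pics/top3.png"); cv2.imwrite("pics/top3z.png",cv2.resize(im[150:310,250:440],None,fx=4,fy=3.7,interpolation=0))
E
```

```text
7.7917 [ 0.53339151 -0.06596954  0.08302668] [-0.23346351 -0.19941554  0.44790551]
```

View pics/top3z.png

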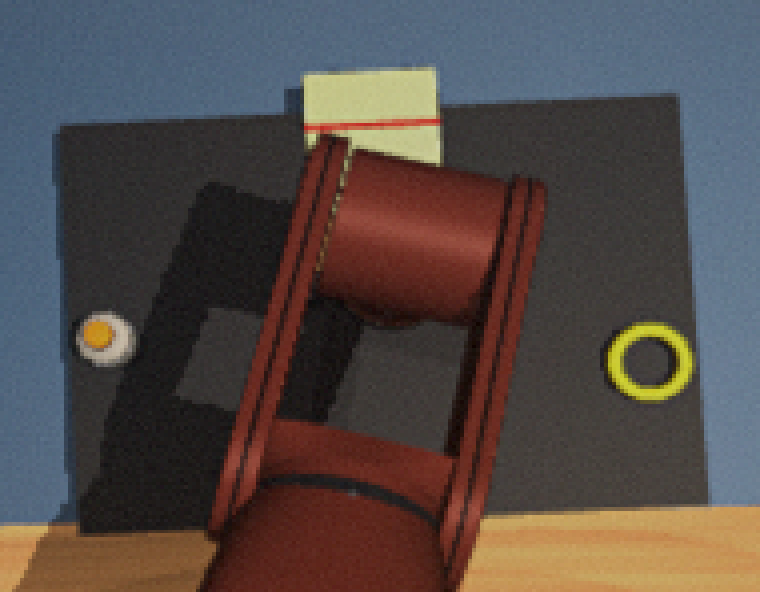

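View pics/wrist3.png

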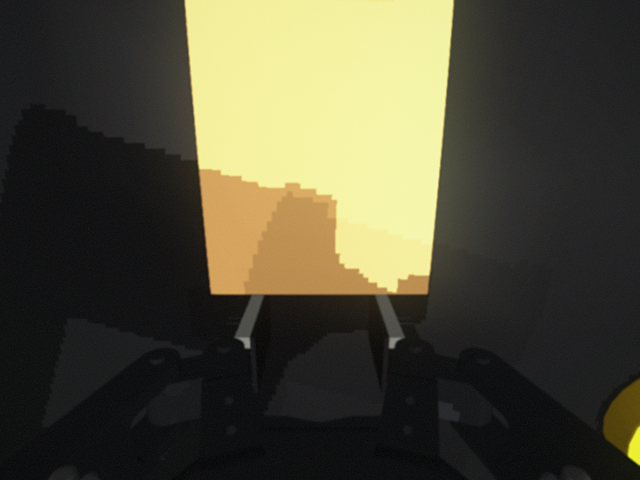

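View pics/scene3.png

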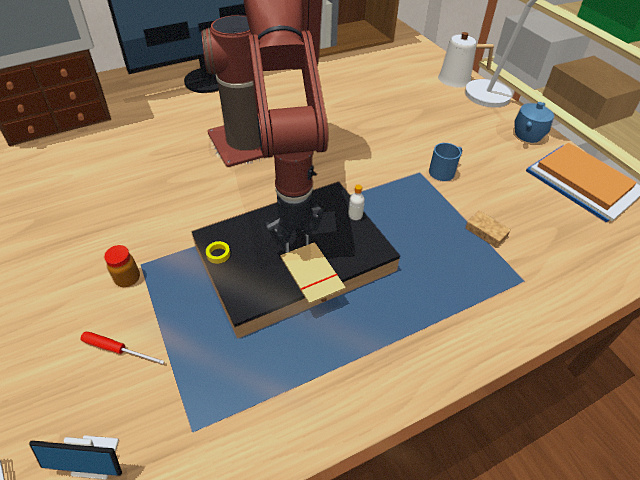

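The panel is square in the hand and overhangs the edge. In the top crop the red line is at rows ~121–127, just inside the edge, which runs at rows ~105–115. I'll measure the gap against the initial edge fit.

```bash
cat >> h.py <<'E'
def redline(im,c,roi,z=0.068,thr=32):
    u0,u1,v0,v1=roi; s=im[v0:v1,u0:u1].astype(int); e=s[:,:,2]-s[:,:,1]
    red,_,st=big((e>thr).astype(np.uint8)); w=np.clip(e-15,0,None)*cv2.dilate(red,np.ones((5,1),np.uint8))
    L=np.array([(u0+k,v0+(w[:,k]*np.arange(len(w))).sum()/w[:,k].sum()) for k in range(w.shape[1]) if red[:,k].any()])
    return ray(c,L[1:-1],z),L
EP=np.array([0.66835976,-0.10989708])
E
python3 - <<'E'
from h import *
c=calibration("top"); im=cv2.imread("pics/top3.png")
LW,L=redline(im,c,(320,366,172,190)); p,d=fit(LW)
print(L[[0,-1]],len(L),LW.mean(0),"x",(LW.mean(0)-EP)@N,"ang",np.degrees(np.arctan2(-d[0]*np.sign(d[1]),d[1]*np.sign(d[1]))))
pp,n,W=edge_from_top(im,c); P=edge_pts(im,c,(272,414,168,192)); P=P[(P[:,0]<315)|(P[:,0]>368)]
W=ray(c,P,.06); W=W[abs((W-EP)@N)<.004]; print("edge now",np.mean((W-EP)@N),np.std((W-EP)@N),len(W))
# scene cross-check
c=calibration("scene"); im=cv2.imread("pics/scene3.png")
s=im[260:320,280:360].astype(int); e=s[:,:,2]-s[:,:,1]; ys,xs=np.nonzero(e>70); 
A=ray(c,np.c_[xs+280,ys+260],.068); A=A[np.hypot(*(A-LW.mean(0)).T)<.06]; print("scene line",len(A),A.mean(0))
cv2.imwrite("pics/s3z.png",cv2.resize(im[225:345,225:405],None,fx=4,fy=4,interpolation=0))
E
```

```text
[[326.         183.95982143]
 [360.         182.25641026]] 35 [ 0.65381879 -0.06425321] x -0.013433485486655846 ang 1.5803939
edge now -4.1664851654945574e-05 0.0002459393168005933 88
scene line 87 [ 0.65321014 -0.06505788]
```

View pics/s3z.png

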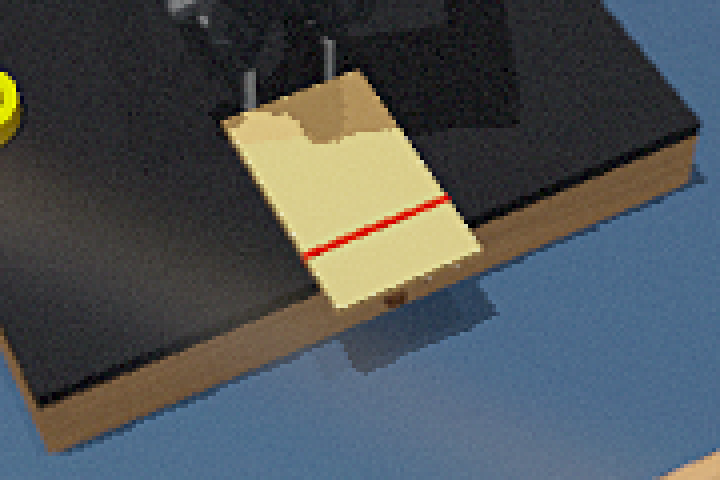

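All measurements agree: the line is 13.4 mm short and square to within 0.2°. In the scene crop the line runs from (305,257) to (450,198), just inside the edge. I'll push the last 13.4 mm.

```bash
python3 - <<'E'
from h import *
p=get_obs()["tool_pos"]; t=p[:2]+0.0131*N
line_to([*t,p[2]],ORI,speed=0.02); sleep(0.2)
o=get_obs(); print(o["clock"],o["tool_pos"])
c=calibration("top"); im=capture("top"); cv2.imwrite("pics/top4.png",im)
LW,L=redline(im,c,(320,366,165,190)); pp,d=fit(LW)
print(L[[0,-1]],len(L),"x",(LW.mean(0)-EP)@N,"ang",np.degrees(np.arctan(-d[0]/d[1])))
cv2.imwrite("pics/scene4.png",capture("scene"))
E
```

```text
8.95 [ 0.54647698 -0.06566506  0.08313862]
[[325.         179.14285714]
 [359.         177.32857143]] 35 x -0.0023770793352529216 ang 7.33754
```

```bash
python3 - <<'E'
from h import *
c=calibration("top"); im=cv2.imread("pics/top4.png")
LW,L=redline(im,c,(320,366,165,190))
print(L[:,1].round(1).tolist())
a=cv2.resize(im[155:205,305:385],None,fx=9,fy=9,interpolation=0); cv2.imwrite("pics/top4z.png",a)
E
```

```text
[179.1, 180.7, 182.7, 183.0, 183.6, 181.9, 180.7, 182.5, 182.8, 182.8, 180.7, 178.7, 178.4, 178.4, 178.4, 178.3, 178.3, 178.3, 178.3, 178.3, 178.1, 178.0, 178.0, 177.9, 177.8, 177.8, 177.7, 177.6, 177.6, 177.5, 177.4, 177.4, 177.4, 177.3, 177.3]
```

View pics/top4z.png

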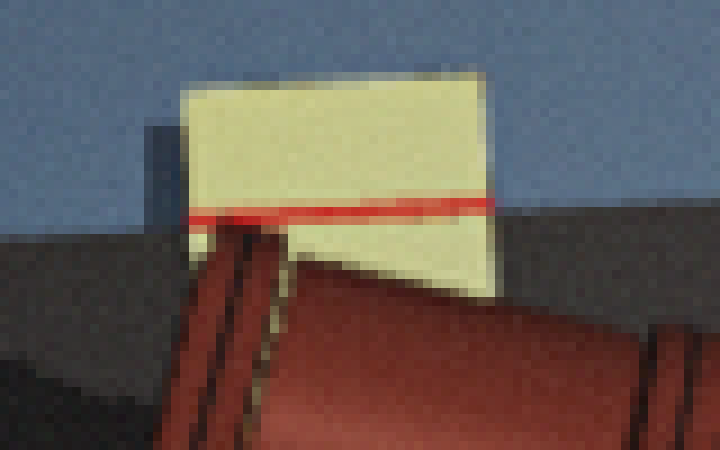

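The outlier was the red arm link touching the line in the picture at (325–336, ~180 px); the clean columns look right. I'll back the hand off and measure with an unobstructed view.

```bash
python3 - <<'E'
from h import *
p=get_obs()["tool_pos"]; b=p[:2]-0.05*N
line_to([*b,p[2]],ORI,speed=0.08); line_to([*b,0.25],speed=0.2)
q=np.array(get_obs()["joints"]); q[0]+=0.9; move_joints(q)
o=get_obs(); print(o["clock"],o["tool_pos"])
c=calibration("top"); im=capture("top"); cv2.imwrite("pics/top5.png",im)
LW,L=redline(im,c,(320,366,165,190)); pp,d=fit(LW)
print(L[:,1].round(1).tolist(),"x",(LW.mean(0)-EP)@N,"y",LW.mean(0)-EP,"ang",np.degrees(np.arctan(-d[0]/d[1])))
P=edge_pts(im,c,(272,414,168,192)); P=P[(P[:,0]<315)|(P[:,0]>368)]
W=ray(c,P,.06); W=W[abs((W-EP)@N)<.004]; print("edge now",np.mean((W-EP)@N),len(W))
s=capture("scene"); cv2.imwrite("pics/scene5.png",s)
cc=calibration("scene")
cv2.imwrite("pics/s5z.png",cv2.resize(s[225:345,225:405],None,fx=4,fy=4,interpolation=0))
cv2.imwrite("pics/t5z.png",cv2.resize(im[150:310,250:440],None,fx=4,fy=3.7,interpolation=0))
E
```

```text
12.4083 [0.36098787 0.34635739 0.24840411]
[179.0, 179.0, 179.0, 178.9, 178.8, 178.8, 178.8, 178.6, 178.6, 178.6, 178.5, 178.4, 178.4, 178.4, 178.3, 178.3, 178.3, 178.3, 178.2, 178.1, 178.0, 178.0, 177.9, 177.8, 177.8, 177.7, 177.6, 177.6, 177.5, 177.4, 177.4, 177.4, 177.3, 177.4] x 0.0003847552508381471 y [-0.00074049  0.04654557] ang 1.4249457
edge now -2.0939417645774288e-05 88
```

View pics/s5z.png

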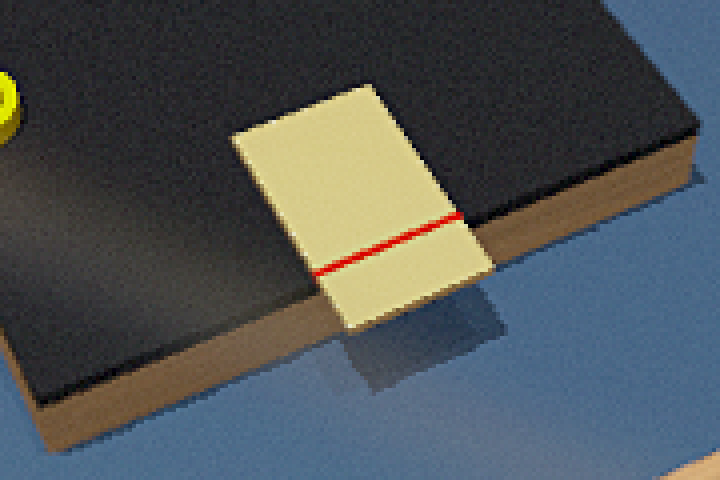

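View pics/t5z.png

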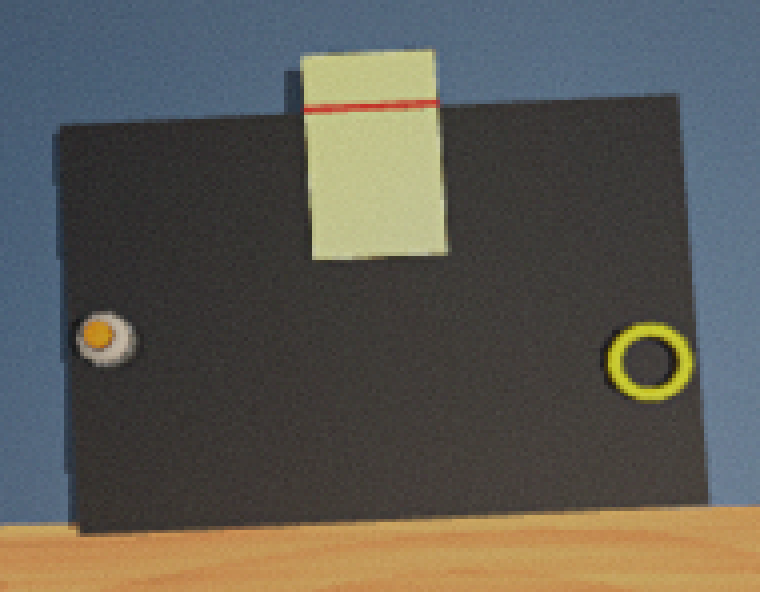

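Clear view: the line is +0.4 mm from the edge and square to within 0.1°. Nothing else appears to have moved. Before handing in, I'll cross-check with the scene camera.

```bash
python3 - <<'E'
from h import *
c=calibration("scene"); im=cv2.imread("pics/scene5.png")
f=lambda a:np.array(a)/4+225-0.375
print("line",[(q-EP)@N for q in ray(c,[f((317,273)),f((389,244)),f((462,215))],.068)])
print("edge hand-picked corners",[(q-EP)@N for q in ray(c,[f((40,402)),f((697,128))],.06)])
A,B=cv2.imread("pics/top0.png"),cv2.imread("pics/top5.png"); print("diff elsewhere: ")
d=(cv2.medianBlur(cv2.absdiff(A,B),5).max(2)>40).astype(np.uint8); n,l,s,ce=cv2.connectedComponentsWithStats(d)
print([t.tolist() for t in s[1:] if t[4]>15])
job_done(); print(get_obs()["clock"])
E
```

```text
line [np.float64(-3.669526458808236e-05), np.float64(0.00033492450551609373), np.float64(0.0010057316315410759)]
edge hand-picked corners [np.float64(0.0037892881307847455), np.float64(0.002570446536354482)]
diff elsewhere: 
[[322, 163, 38, 27, 863], [327, 200, 4, 5, 17], [339, 201, 17, 3, 51], [329, 218, 34, 26, 810], [0, 258, 296, 222, 31069], [293, 381, 15, 14, 150], [313, 383, 8, 6, 32], [340, 431, 13, 9, 63], [356, 431, 21, 49, 418], [319, 440, 15, 6, 49]]
the job is handed in; nothing more can be done
the job is handed in; nothing more can be done
```

I pushed the panel with two half-open fingertips, square to the riser's far edge, in two slow strokes. Then I backed the hand off, lifted it, swung it clear and handed the job in after about 12.5 s; no verdict was reported.

**Last checks:**
- **Position:** with a clear view, the top camera put the middle of the red line 0.4 mm past the edge (limit ±6 mm). It is about 47 mm along the edge from the point I measured the edge from. That is near the middle of the edge and well inside the ±160 mm limit.
- **Squareness:** the line was square to the edge within about 0.1° (limit 5°).
- **Scene camera:** it put the line at 0 to +1 mm against the same edge. The riser corners I picked by hand in that view came out 2.6–3.8 mm farther out. They probably include the black top's lip and the 2 mm calibration error. Even taken at face value, that leaves the line about 3 mm short, still within tolerance.
- **Other objects:** comparing the top view before and after showed changes only at the panel and around the arm and its shadow. The region the arm and its shadow covered includes the mug, so the mug was not checked separately by this. The arm passed over it with room to spare.

One mid-push reading, taken before the hand was clear, disagreed at -2.4 mm and 7°. The red arm link had got into the colour mask, and the clear view replaced it.

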